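# Seat the self-ejecting chuck key and hold it home

## Task

Lift the blue-hubbed chuck key out of the wooden key rack and put its square tip into the square socket on top of the lathe chuck: feel for the fit by turning the key until the squares mesh, then slide it upright fully home against the ejector spring. Leave the red-hubbed key standing in the rack. The spring throws the key out when let go, so finish while still gripping the key and pressing it home.

Things in the scene. Friction and masses are not known exactly. Their poses are not given: they have to be found in the camera images.
- key: The key to use, 0.3 kg (varies by a quarter), upright in either rack hole. Origin: centre of its tip's end face; z up along the key, x along the cross bar. From there up: square tip 14 x 14 mm (sides along x, y), 22 mm long; dark round flange 34 mm across to 30 mm up (its underside is the shoulder); shank 20 mm across to 50 mm; blue hub to 84 mm.
- key_hub (a point): Centre of the blue hub, 67 mm above the key's tip; axes as the key's. The hub is 30 mm along x, 26 mm along y (grip across this) and 34 mm high; a steel cross bar 10 mm thick and 110 mm long runs through it along x.
- big_key: A larger chuck key with a red hub, of the same build and heights but a 19 mm square tip and a 38 mm flange, standing in the other hole; too big for the socket. Origin and axes as for the key. Leave it in the rack.
- rack: Fixed light wooden block, 75 mm (x) by 220 mm (y) by 40 mm high, origin under its centre on the bench. Two square holes 21.5 mm wide, 30 mm deep, at y = +70 and -70 mm; a key hangs in a hole by its flange on the block's top, its tip 18 mm above the bench.
- chuck: Fixed three-jaw lathe chuck, 140 mm across and 70 mm thick, standing on its edge in a wooden cradle (66 by 170 mm); axis level along its own x, jaws towards +x; origin on the bench under its centre. Its top is 155 mm above the bench. In its top sits the pinion, a bright round 34 mm across with the key's socket. It turns stiffly (0.12 N m): a key lightly pressed on its mouth does not turn it.
- socket_mouth (a point): Centre of the socket's mouth, 157 mm above the bench, facing up; axes the chuck's. Square hole 15.5 mm wide, 25 mm deep. Its angle about the vertical is NOT given and differs every time: turn the key, at most a quarter turn, until it meshes (within about 7 degrees). Unmeshed, the tip stands on the mouth; meshed, it slides in.
- ejector (a joint): Brass spring ejector, 12 mm across, in the bottom of the socket: how far it is pushed down, in m. 0 = at rest, its top 6 mm below the socket's mouth; 0.016 when the key is fully home with its shoulder on the mouth. The spring pushes up with 5 N at the start and about 13 N when home.
Not all that is in view belongs to the job. What is shaped like the rack but orange or purple is not meant.

How it is judged:
On the way, in this order (a step that is already met when the one before it is completed fails the run):
1. the blue key is lifted clear of the rack in the gripper (height (world z) of key above 0.05 m and contact force between key and the fingers above 1 N and contact force between key and rack below 0.1 N), for 0.1 s.
2. the key's square has meshed with the socket: tip at least 4 mm inside (z of key in the frame of socket_mouth below -0.004 m and horizontal distance between key and socket_mouth below 0.004 m and angle between key's own z axis and vertical below 0.15 rad), for 0.05 s.
At the end, for the whole second after the job is handed in: Blue key upright (within 4.5 deg) in the socket, centred within 3.5 mm, shoulder within 2.5 mm of the mouth, ejector down at least 13.5 mm, at rest, still gripped and pressed (over 6 N on the chuck); red key still standing in the rack (value of joint ejector above 0.0135 m and z of key in the frame of socket_mouth below -0.0195 m and horizontal distance between key and socket_mouth below 0.0035 m and angle between key's own z axis and vertical below 0.08 rad and contact force between key and the fingers above 2 N and contact force between key and chuck above 6 N and linear speed of key below 0.02 m/s and z of big_key in the frame of rack below 0.024 m and angle between big_key's own z axis and vertical below 0.1 rad); the arm keeps its last pose, push and grip.
It fails at once if the red key is pulled out of the rack or tipped (z of big_key in the frame of rack above 0.035 m or angle between big_key's own z axis and vertical above 0.3 rad).
It fails at once if the blue key is dropped on the bench or tipped over (angle between key's own z axis and vertical above 0.8 rad).
It also fails if it takes over 64 s, if anything falls off the work surface, if the arm or the gripper's body presses on something with over 40 N, if the wrist force passes 120 N, or if a joint passes its speed limit or range.

## Robot

A 6-joint arm with a two-finger parallel gripper is mounted at the origin on the work surface. World frame = base frame: x ahead of the robot, y to its left, z up, the work surface at z = 0. Lengths are in m, angles in rad, forces in N, time in s.
With the tool pointing down it reaches from about 0.375 to 0.925 m from the base axis. Payload 5.7 kg.
Tool frame: the origin (TCP) lies at the very end of the fingers, on their centre line; the grasp point (between the pads) lies 19 mm behind it; z points along the fingers, y is the direction in which the jaws open and shut (so a half turn about z gives the same grasp; the last joint's range is limited). The gripper opens to 88 mm and grips with 3 to 60 N. Pads are 20 mm wide; open, the fingers measure 115 mm over their backs; the gripper's body (75 mm by 178 mm) begins 61 mm behind the grasp point.
Start: joints at [1.099, 0.359, 1.51, -0, 1.272, -0.115], TCP at [0.21, 0.562, 0.223] pointing down, gripper open.
Joint ranges: [-2.97, 2.97], [-1.01, 2.36], [0.21, 2.38], [-0.96, 4.11], [0.2, 2.71], [-2.98, 2.98]. Speed limits (rad/s): [2.39, 2.39, 3.14, 3.14, 3.14, 3.14].

## Interface

Orientations are given as a rotation vector (axis times angle).
In Python, from station import env gives the robot as it stands.
- The arm moves only by the shell command python3 -m handwheel 'ROWS' [FORCE]. ROWS is JSON, a list of rows, each an object of numbers: "dx", "dy", "dz": the shift along the tool's x, y, z in cm; "yaw": the turn about the tool's z in degrees; "grip": the opening, from 0 (shut) to 1 (fully open). A call has 1 to 12 rows; each row is the pose to reach, as a shift and turn from the pose commanded when the call began, along the tool's axes at that moment; what a row does not reach only later rows make up. A row lasts 1/12 s, in which the tool goes at most 41.7 mm and 7.16 degrees, less where a joint would pass 70% of its speed; a pose out of reach is approached as far as the arm can. A call with a gripper value outside its range is refused whole. The fingers move at their own pace and stop on an object; FORCE is the grip in N (left out, the last holds). Time passes only in rows, so rows that repeat a pose let the fingers close. It gives the time, the measured TCP pose, the force and the opening at its end, in the units of the state.
- env.get_obs(): the state, without advancing time (a new reading comes with each control period).
- env.read_camera(name): name is "scene" or "top" or "wrist"; returns a dict with "pixels" (384x512x3 uint8, red, green, blue), "depth" (384x512 float32, m along the optical axis (not along the pixel's ray), 0 where there is no reading), "vertical_fov" (degrees; the focal length in pixels is half the picture's height over the tangent of half this angle, whatever the lens; pixels are square), "cx", "cy" (the principal point, pixels), "cam_to_world" (4x4, takes a point from camera to world coordinates); the wrist camera has in their place "mount" (4x4, takes a point from camera to tool coordinates, whose origin is the TCP and whose axes are the flange's). Camera axes: x right, y up, looking along -z (the intrinsics and any distortion apply to the point x, -y, -z); pixel columns grow to the right and rows downward; lengths in m; the calibration is good to about 2 mm. The wrist camera is an equidistant fisheye: a pixel r from the principal point sees the ray r / f radians off the axis. A picture is of the moment at which its call begins: read the wrist's pose just before it.
- env.sign_off(): hands the job in, once; it reports no verdict.
The state is a dict: "time_s": time; "q": joint angles; "qd": joint speeds; "joint_efforts": joint torques, N m; "eef_pos": TCP position; "tcp_rot": TCP orientation; "force": force on the tool from outside, world axes, zero at the start; "torque": the same for the moment, N m; "grip_width": finger opening in m.
Only numpy, scipy, OpenCV 4.12 (cv2) and the standard library are available. Lean on these libraries where they do the work, as an engineer would, in place of code of your own. Each camera call takes 0.05 s, during which the arm holds its last target. There are 200 camera calls.

## Working session

There is one attempt and no reset: what is moved stays moved. The work goes in short steps, Python scripts to look and compute and a shell command to move; the robot and the scene stay as the last step left them, time stands still between calls to the robot, and variables do not carry over. Pictures are saved under pics/ and viewed, about 8 in all and at most 12, crops included, and the job is handed in when it is done.

```bash
ls; mkdir -p pics
cat > h.py <<'E'
import numpy as np, cv2
from station import env
from scipy.spatial.transform import Rotation as R
def cam(n):
    o=env.get_obs(); c=env.read_camera(n); p=c["pixels"]; H=p.shape[0]
    c["f"]=H/2/np.tan(np.radians(c["vertical_fov"]/2))
    if n=="wrist":
        T=np.eye(4);T[:3,:3]=R.from_rotvec(o["tcp_rot"]).as_matrix();T[:3,3]=o["eef_pos"]
        c["T"]=T@np.array(c["mount"])
    else: c["T"]=np.array(c["cam_to_world"])
    c["fish"]=n=="wrist"
    return c
def ray(c,u,v):
    x=(u-c["cx"])/c["f"];y=(v-c["cy"])/c["f"]
    if c["fish"]:
        r=np.hypot(x,y); s=np.sin(r)/r if r>1e-9 else 1
        d=np.array([x*s,-y*s,-np.cos(r)])
    else: d=np.array([x,-y,-1.])
    return c["T"][:3,3], c["T"][:3,:3]@d
def onz(c,u,v,z):
    o,d=ray(c,u,v); return o+d*(z-o[2])/d[2]
def dep(c,u,v):
    o,d=ray(c,u,v); z=c["depth"][int(v),int(u)]
    if c["fish"]:
        dc=c["T"][:3,:3].T@d; return o+d*z/-dc[2]
    return o+d*z
def save(n,p,s=1):
    cv2.imwrite("pics/"+n,cv2.resize(p[:,:,::-1].copy(),None,fx=s,fy=s,interpolation=cv2.INTER_CUBIC))
E
python3 - <<'E'
from h import *
a=cam("scene");b=cam("top");save("scene.png",a["pixels"],1.5);save("top.png",b["pixels"],1.5)
for c in(a,b):print(c["T"].round(3).tolist(),c["f"],c["cx"],c["cy"],{k for k in c})
print(env.get_obs())
E
```

```text
pics
[[-0.327, -0.605, 0.726, 1.135], [0.945, -0.2, 0.258, 0.275], [-0.011, 0.771, 0.637, 0.731], [0.0, 0.0, 0.0, 1.0]] 387.3414467186491 251.21413400863847 193.2488259332238 {'fish', 'cam_to_world', 'vertical_fov', 'T', 'depth', 'f', 'cy', 'pixels', 'cx'}
[[-0.029, 0.999, -0.038, 0.38], [-1.0, -0.029, 0.006, 0.027], [0.005, 0.038, 0.999, 1.023], [0.0, 0.0, 0.0, 1.0]] 418.3268789314338 254.00652284954393 192.82669586797493 {'fish', 'cam_to_world', 'vertical_fov', 'T', 'depth', 'f', 'cy', 'pixels', 'cx'}
{'time_s': 0.1, 'q': array([ 1.09890730e+00,  3.59410404e-01,  1.51133855e+00,  4.10473150e-05,
        1.27247565e+00, -1.15087855e-01]), 'qd': array([-0.00128607, -0.00146553, -0.00123404, -0.00129245,  0.00200506,
       -0.00121506]), 'joint_efforts': array([-3.77122042e-04, -5.16356564e+01, -2.71405631e+01,  6.76649669e-02,
        2.76060967e-02, -7.28439704e-05]), 'eef_pos': array([0.20926877, 0.56165866, 0.22190162]), 'tcp_rot': array([-5.57421836e-01, -3.09122586e+00,  2.43563486e-03]), 'force': array([-0.82136848, -1.2137374 , -0.14510773]), 'torque': array([ 0.02110681, -0.08472681, -0.0090782 ]), 'grip_width': 0.08795181835019042}
```

View pics/scene.png

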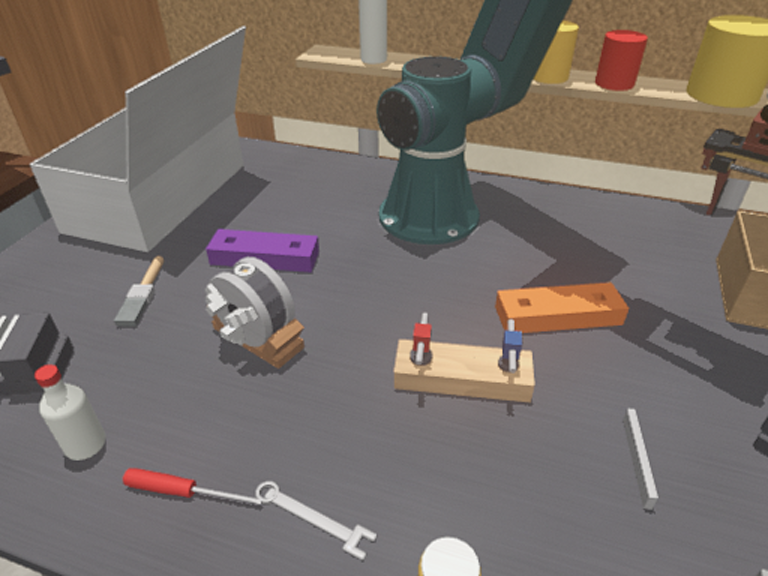

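View pics/top.png

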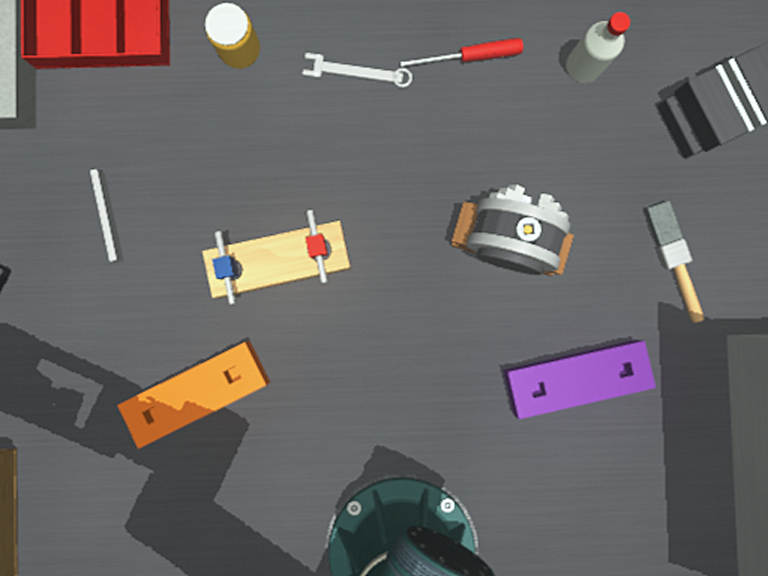

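Scene picture: blue key at (512,345) and red key at (422,337) in the wooden rack, chuck with pinion at (243,268). Top view: blue hub at (223,267), red hub at (316,245), pinion at (528,229), all in 1.5x pixels.

What could be mistaken for the target, in the top view: the red-hub key at (316,245), the empty orange rack at (190,393) and the empty purple rack at (580,380). I choose the blue-hubbed key at (223,267) in the light wooden rack, and will check it in a close crop.

Run:
```python
from h import *
b=cam("top");a=cam("scene")
def blob(c,lo,hi,roi):
    x0,y0,x1,y1=roi; hsv=cv2.cvtColor(c["pixels"],cv2.COLOR_RGB2HSV)
    m=np.zeros(hsv.shape[:2],np.uint8); m[y0:y1,x0:x1]=cv2.inRange(hsv,lo,hi)[y0:y1,x0:x1]
    n,l,s,ce=cv2.connectedComponentsWithStats(m); k=1+np.argmax(s[1:,4]); return l==k,ce[k],s[k]
for c,roi,nm in((b,(130,140,250,210),"top"),(a,(250,200,370,270),"scene")):
  for col,lo,hi in(("blue",(100,90,40),(130,255,255)),("red",(0,120,60),(10,255,255))):
    m,ce,s=blob(c,lo,hi,roi); 
    vv,uu=np.nonzero(m); P=np.array([dep(c,u,v) for u,v in zip(uu,vv)])
    t=P[P[:,2]>np.percentile(P[:,2],60)-.003]
    print(nm,col,ce,s,"onz",onz(c,*ce,.102).round(4),"depth med",np.median(P,0).round(4),P.min(0).round(3),P.max(0).round(3))
# rack yellowish outline in top
m,ce,s=blob(b,(10,40,120),(30,140,255),(130,140,240,205))
cn=max(cv2.findContours(m.astype(np.uint8),0,2)[0],key=cv2.contourArea)
r=cv2.minAreaRect(cn);W=[onz(b,*p,.04) for p in cv2.boxPoints(r)];print(np.round(W,4),"sides",[np.linalg.norm(W[i]-W[i-1]).round(4) for i in range(4)])
# bars: bright gray points by depth height 0.08-0.092 near the keys
for nm,(x0,y0,x1,y1) in(("bar blue",(135,148,165,207)),("bar red",(195,135,225,192))):
    P=np.array([dep(b,u,v) for v in range(y0,y1) for u in range(x0,x1) if b["pixels"][v,u].astype(int).ptp()<25 ] if 0 else [dep(b,u,v) for v in range(y0,y1) for u in range(x0,x1)])
    q=P[(P[:,2]>.08)&(P[:,2]<.097)]; cc=q.mean(0);u_,s_,vt=np.linalg.svd(q[:,:2]-cc[:2]);d=vt[0];pr=(q[:,:2]-cc[:2])@d
    print(nm,len(q),cc.round(4),"ang",np.degrees(np.arctan2(d[1],d[0])).round(1),np.ptp(pr).round(3))
# pinion
for c,roi in((b,(320,125,390,185)),(a,(140,165,190,195))):
    x0,y0,x1,y1=roi
    P=np.array([(u,v,*dep(c,u,v)) for v in range(y0,y1) for u in range(x0,x1)])
    q=P[P[:,4]>.1535];print("pin depth pts",len(q),q[:,2:].mean(0).round(4),q.min(0).round(3),q.max(0).round(3))
    m,ce,s=blob(c,(0,0,205),(180,40,255),roi); print("bright",ce,s,onz(c,*ce,.157).round(4))
    m,ce,s=blob(c,(15,80,80),(35,255,255),roi); print("brass",ce,s,onz(c,*ce,.151).round(4))
crop=np.hstack([cv2.resize(b["pixels"][135:210,130:245],(460,300)),cv2.resize(b["pixels"][120:180,325:385],(300,300))])
save("crop.png",crop)
```

```text
top blue [148.39622642 177.79245283] [142 171  14  15 159] onz [0.4549 0.2528 0.102 ] depth med [0.4546 0.2535 0.1018] [0.38  0.027 0.085] [0.47  0.267 1.023]
top red [210.36470588 163.39411765] [204 156  14  16 170] onz [0.4828 0.1156 0.102 ] depth med [0.4835 0.1162 0.1022] [0.38  0.027 0.04 ] [0.499 0.136 1.023]
scene blue [342.02173913 224.95652174] [337 221  11   9  92] onz [0.4605 0.257  0.102 ] depth med [0.4577 0.2569 0.0997] [0.443 0.244 0.097] [0.474 0.27  0.102]
scene red [281.06410256 223.28205128] [276 216  11  19 156] onz [0.4996 0.1221 0.102 ] depth med [0.4952 0.1198 0.0985] [0.469 0.106 0.068] [1.135 0.275 0.731]
[[0.4943 0.2675 0.04  ]
 [0.52   0.1317 0.04  ]
 [0.4427 0.117  0.04  ]
 [0.4173 0.2524 0.04  ]] sides [np.float64(0.0785), np.float64(0.1382), np.float64(0.0786), np.float64(0.1378)]
bar blue 188 [0.4553 0.2506 0.0883] ang -169.6 0.11
bar red 170 [0.4825 0.1143 0.0887] ang -169.6 0.109
pin depth pts 331 [ 0.4854 -0.1753  0.1952] [ 3.23e+02  1.35e+02  3.80e-01 -2.14e-01  1.54e-01] [3.870e+02 1.840e+02 5.280e-01 2.700e-02 1.023e+00]
bright [354.82137405 140.25496183] [331 125  47  36 655] [ 0.5165 -0.1917  0.157 ]
brass [375.         173.58139535] [371 166   8  16  43] [ 0.4461 -0.2328  0.151 ]
pin depth pts 53 [ 0.543  -0.1459  0.198 ] [ 1.46e+02  1.75e+02  4.73e-01 -1.96e-01  1.54e-01] [185.    193.      1.135   0.275   0.731]
bright [167.08571429 177.83809524] [157 172  22  12 105] [ 0.4892 -0.1727  0.157 ]
brass [163. 180.] [162 180   3   1   3] [ 0.4934 -0.1827  0.151 ]
```

View pics/crop.png

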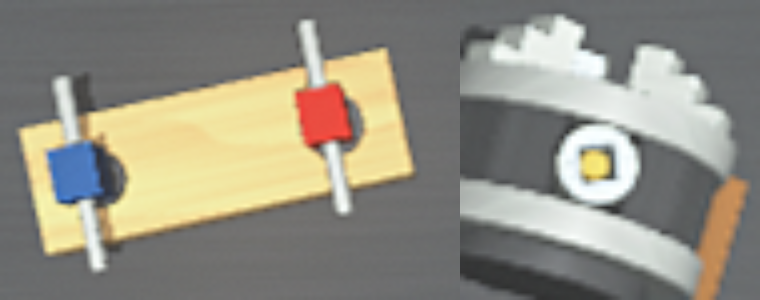

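The crop confirms the choice: blue hub at left (75,172) and red at right (322,115) in the wooden rack. The pinion is at (597,163) with the socket roughly square to the picture. Next I plan a hover over the blue key and refine with the wrist camera.

```bash
cat >> h.py <<'E'
def go(p,ang=None):
    "print shift (cm, tool axes) and yaw to reach TCP p with tool x at world angle ang (deg, mod 180)"
    o=env.get_obs(); M=R.from_rotvec(o["tcp_rot"]).as_matrix(); d=M.T@(np.array(p)-o["eef_pos"])*100
    a=np.degrees(np.arctan2(M[1,0],M[0,0])); s="tcp %s tool-x ang %.1f tilt %.2f  d=%s"%(o["eef_pos"].round(4),a,np.degrees(np.arccos(-M[2,2])),d.round(2))
    if ang is not None: s+="  yaw=%.1f (mod 180)"%(-((ang-a+90)%180-90))
    print(s,"F",o["force"].round(1),"t",round(o["time_s"],1),"w",round(o["grip_width"],4),"q6",o["q"][5].round(2))
E
python3 - <<'E'
from h import *
go([.4545,.2525,.20],10.4)
b=cam("top");print(onz(b,352.4,152.6,.157)); w=cam("wrist");print(np.array(w["mount"]).round(3),w["f"])
E
```

```text
tcp [0.2094 0.5618 0.2221] tool-x ang 159.6 tilt 0.07  d=[-33.77 -20.42   2.23]  yaw=-30.8 (mod 180) F [ 0.7 -0.2  0.3] t 0.2 w 0.0879 q6 -0.12
[ 0.49079362 -0.18563386  0.157     ]
[[ 0.001  0.965  0.261  0.071]
 [ 1.    -0.001  0.001  0.   ]
 [ 0.001  0.261 -0.965 -0.162]
 [ 0.     0.     0.     1.   ]] 297.3186396354542
```

```bash
python3 -m handwheel '[{"dx":-10,"dy":-6,"dz":0,"yaw":-30.8,"grip":0.8},{"dx":-20,"dy":-12,"dz":1,"yaw":-30.8,"grip":0.8},{"dx":-33.8,"dy":-20.4,"dz":2.2,"yaw":-30.8,"grip":0.8},{"dx":-33.8,"dy":-20.4,"dz":2.2,"yaw":-30.8,"grip":0.8},{"dx":-33.8,"dy":-20.4,"dz":2.2,"yaw":-30.8,"grip":0.8},{"dx":-33.8,"dy":-20.4,"dz":2.2,"yaw":-30.8,"grip":0.8},{"dx":-33.8,"dy":-20.4,"dz":2.2,"yaw":-30.8,"grip":0.8},{"dx":-33.8,"dy":-20.4,"dz":2.2,"yaw":-30.8,"grip":0.8},{"dx":-33.8,"dy":-20.4,"dz":2.2,"yaw":-30.8,"grip":0.8},{"dx":-33.8,"dy":-20.4,"dz":2.2,"yaw":-30.8,"grip":0.8},{"dx":-33.8,"dy":-20.4,"dz":2.2,"yaw":-30.8,"grip":0.8},{"dx":-33.8,"dy":-20.4,"dz":2.2,"yaw":-30.8,"grip":0.8}]' 40
python3 - <<'E'
from h import *
go([.4545,.2525,.066],10.4)
w=cam("wrist");save("w1.png",w["pixels"],1.5)
hsv=cv2.cvtColor(w["pixels"],cv2.COLOR_RGB2HSV);m=cv2.inRange(hsv,(100,110,60),(130,255,255))
n,l,s,ce=cv2.connectedComponentsWithStats(m)
for k in range(1,n):
    if s[k,4]>80: print(s[k],ce[k].round(1),onz(w,*ce[k],.102).round(4))
k=1+np.argmax(s[1:,4]);vv,uu=np.nonzero(l==k);P=np.array([dep(w,u,v) for u,v in zip(uu,vv)]);print(np.percentile(P,[2,50,98],axis=0).round(4))
t=P[(P[:,2]>.1)&(P[:,2]<.106)];print("top pts",len(t),t.mean(0).round(4),((t.max(0)+t.min(0))/2).round(4),cv2.minAreaRect((t[:,:2]*1000).astype(np.float32)))
H,W=m.shape;Q=np.array([dep(w,u,v) for v in range(0,H,1) for u in range(0,W,1)])
q=Q[(Q[:,2]>.08)&(Q[:,2]<.093)&(np.hypot(Q[:,0]-.4545,Q[:,1]-.2525)<.06)];cc=q.mean(0);d=np.linalg.svd(q[:,:2]-cc[:2],full_matrices=False)[2][0];print("bar",len(q),cc,np.degrees(np.arctan2(d[1],d[0])))
E
```

```text
time_s: 1.3
eef_pos: [0.4559, 0.2517, 0.2005]
tcp_rot: [0.278, -3.129, -0.0]
force: [-0.3, 0.5, 0.2]
grip_width: 0.0704
tcp [0.4559 0.2517 0.2005] tool-x ang -169.9 tilt 0.01  d=[ 0.12  0.1  13.45]  yaw=-0.3 (mod 180) F [-0.3  0.5  0.2] t 1.3 w 0.0704 q6 -1.38
[247 172  29  38 984] [261.  191.3] [0.4532 0.2542 0.102 ]
[[0.4398 0.2407 0.0714]
 [0.453  0.2543 0.1023]
 [0.4697 0.2676 0.1039]]
top pts 837 [0.4556 0.2545 0.1024] [0.4558 0.2544 0.1024] ((455.9834289550781, 254.41351318359375), (28.94381332397461, 24.748952865600586), 10.036977767944336)
bar 846 [0.4501272  0.25308358 0.08891923] 10.646424102626563
```

View pics/w1.png

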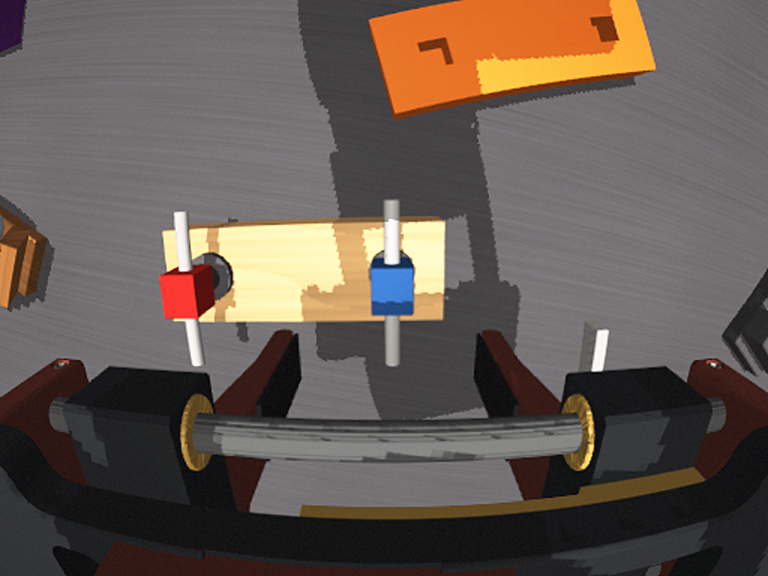

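Blue hub is ahead of the fingers, centred between them at (392,287). The red hub is at (187,292), well clear of the finger paths. The wrist gives the hub at (0.456, 0.254, top 0.102), which matches the top view within 2 mm and the given height.

```bash
python3 -m handwheel '[{"dx":0,"dy":0.2,"dz":4,"yaw":-0.3,"grip":0.8},{"dx":0,"dy":0.2,"dz":8,"yaw":-0.3,"grip":0.8},{"dx":0,"dy":0.2,"dz":11,"yaw":-0.3,"grip":0.8},{"dx":0,"dy":0.2,"dz":13.4,"yaw":-0.3,"grip":0.8},{"dx":0,"dy":0.2,"dz":13.4,"yaw":-0.3,"grip":0.8},{"dx":0,"dy":0.2,"dz":13.4,"yaw":-0.3,"grip":0.8},{"dx":0,"dy":0.2,"dz":13.4,"yaw":-0.3,"grip":0.1},{"dx":0,"dy":0.2,"dz":13.4,"yaw":-0.3,"grip":0.1},{"dx":0,"dy":0.2,"dz":13.4,"yaw":-0.3,"grip":0.1},{"dx":0,"dy":0.2,"dz":13.4,"yaw":-0.3,"grip":0.1},{"dx":0,"dy":0.2,"dz":13.4,"yaw":-0.3,"grip":0.1},{"dx":0,"dy":0.2,"dz":13.4,"yaw":-0.3,"grip":0.1}]' 50
python3 -c "
from h import *
go([.4908,-.1856,.235],10.4)"
```

```text
time_s: 2.35
eef_pos: [0.455, 0.255, 0.0672]
tcp_rot: [-0.291, 3.127, 0.0]
force: [-0.5, 0.1, -0.7]
grip_width: 0.0337
tcp [0.455  0.255  0.0672] tool-x ang -169.4 tilt 0.06  d=[  4.61 -43.96 -16.79]  yaw=0.2 (mod 180) F [-0.5  0.1 -0.7] t 2.4 w 0.0337 q6 -1.38
```

```bash
python3 -m handwheel '[{"grip":0.1},{"grip":0.1},{"grip":0.1},{"grip":0.1},{"dz":-1,"grip":0.1},{"dz":-3,"grip":0.1},{"dz":-6,"grip":0.1},{"dz":-10,"grip":0.1},{"dz":-14,"grip":0.1},{"dz":-16,"grip":0.1},{"dz":-16,"grip":0.1},{"dz":-16,"grip":0.1}]'
python3 - <<'E'
from h import *
go([.4908,-.1856,.235],10.4)
E
```

```text
tcp [0.455  0.255  0.0672] tool-x ang -169.4 tilt 0.06  d=[  4.61 -43.96 -16.79]  yaw=0.2 (mod 180) F [-0.5  0.1 -0.7] t 2.4 w 0.0337 q6 -1.38$[0]: bad value
```

```bash
python3 -m handwheel '[{"dx":0,"dy":0,"dz":0,"yaw":0,"grip":0.1},{"dx":0,"dy":0,"dz":0,"yaw":0,"grip":0.1},{"dx":0,"dy":0,"dz":0,"yaw":0,"grip":0.1},{"dx":0,"dy":0,"dz":0,"yaw":0,"grip":0.1},{"dx":0,"dy":0,"dz":-1,"yaw":0,"grip":0.1},{"dx":0,"dy":0,"dz":-3,"yaw":0,"grip":0.1},{"dx":0,"dy":0,"dz":-6,"yaw":0,"grip":0.1},{"dx":0,"dy":0,"dz":-10,"yaw":0,"grip":0.1},{"dx":0,"dy":0,"dz":-14,"yaw":0,"grip":0.1},{"dx":0,"dy":0,"dz":-17,"yaw":0,"grip":0.1},{"dx":0,"dy":0,"dz":-17,"yaw":0,"grip":0.1},{"dx":0,"dy":0,"dz":-17,"yaw":0,"grip":0.1}]'
python3 - <<'E'
from h import *
go([.4908,-.1856,.235],10.4)
E
```

```text
time_s: 3.35
eef_pos: [0.4555, 0.2554, 0.2385]
tcp_rot: [-0.291, 3.124, 0.002]
force: [0.5, 0.5, -3.3]
grip_width: 0.0258
tcp [0.4555 0.2554 0.2385] tool-x ang -169.3 tilt 0.22  d=[  4.69 -43.99   0.3 ]  yaw=0.3 (mod 180) F [ 0.5  0.5 -3.3] t 3.4 w 0.0258 q6 -1.38
```

```bash
python3 -m handwheel '[{"dx":1,"dy":-3,"dz":-1,"yaw":0,"grip":0.1},{"dx":2,"dy":-7,"dz":-1,"yaw":0,"grip":0.1},{"dx":3,"dy":-11,"dz":-1,"yaw":0,"grip":0.1},{"dx":4,"dy":-15,"dz":-1,"yaw":0,"grip":0.1},{"dx":4.7,"dy":-19,"dz":-1,"yaw":0,"grip":0.1},{"dx":4.7,"dy":-23,"dz":-1,"yaw":0,"grip":0.1},{"dx":4.7,"dy":-27,"dz":-1,"yaw":0,"grip":0.1},{"dx":4.7,"dy":-31,"dz":-1,"yaw":0,"grip":0.1},{"dx":4.7,"dy":-34,"dz":-1,"yaw":0,"grip":0.1},{"dx":4.7,"dy":-36,"dz":-1,"yaw":0,"grip":0.1},{"dx":4.7,"dy":-36,"dz":-1,"yaw":0,"grip":0.1},{"dx":4.7,"dy":-36,"dz":-1,"yaw":0,"grip":0.1}]'
python3 - <<'E'
from h import *
go([.4908,-.1856,.235],10.4)
w=cam("wrist");save("w2.png",w["pixels"],1.5)
b=cam("top");cv2.imwrite("pics/t2raw.png",b["pixels"][:,:,::-1])
np.savez("w2.npz",**{k:w[k] for k in("pixels","depth","T","f","cx","cy","fish")})
E
```

```text
time_s: 4.35
eef_pos: [0.4736, -0.1078, 0.2445]
tcp_rot: [0.287, -3.124, -0.004]
force: [-0.3, 0.9, -2.6]
grip_width: 0.0259
tcp [ 0.4736 -0.1078  0.2445] tool-x ang -169.5 tilt 0.27  d=[-0.28 -7.97  0.93]  yaw=0.1 (mod 180) F [-0.3  0.9 -2.6] t 4.3 w 0.0259 q6 -2.12
```

View pics/w2.png

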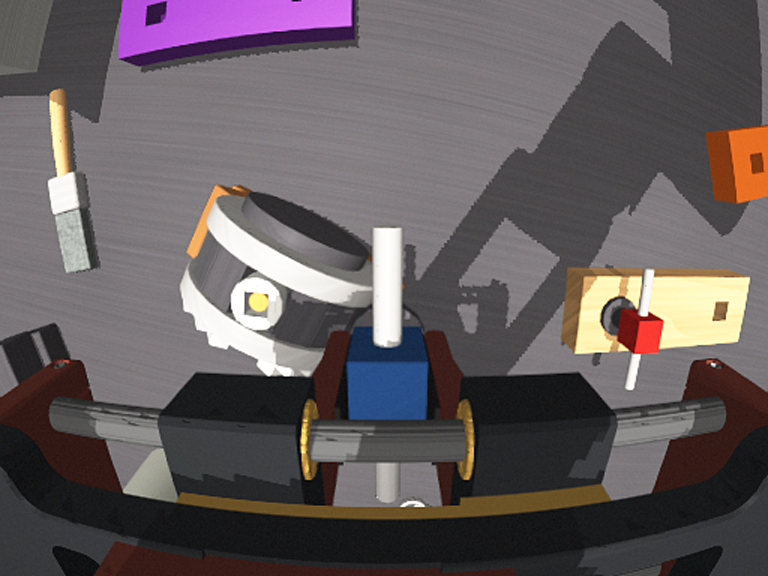

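The blue key is held upright in the fingers, hub at (388,372), bar along the tool's x. The chuck's pinion is at (257,303) with the socket square nearly aligned to the image, and the red key still stands at (640,330). Next I measure the pinion centre, socket angle and held key offset.

```bash
cat > m.py <<'E'
from h import *
def pin(w,u0,v0,r,thr):
    g=cv2.cvtColor(w["pixels"],cv2.COLOR_RGB2GRAY);hs=cv2.cvtColor(w["pixels"],cv2.COLOR_RGB2HSV)
    W=((g>thr)&(hs[:,:,1]<50)).astype(np.uint8);n,l,s,ce=cv2.connectedComponentsWithStats(W)
    mask=np.zeros_like(W);cv2.circle(mask,(u0,v0),r,1,-1)
    k=np.bincount(l[(mask>0)&(l>0)]).argmax();print("ring",s[k],ce[k].round(1))
    cn,h=cv2.findContours((l==k).astype(np.uint8),cv2.RETR_CCOMP,cv2.CHAIN_APPROX_NONE)
    for c,hh in zip(cn,h[0]):
        if len(c)<15: continue
        P=np.array([onz(w,*p[0],.157)[:2] for p in c])*1000
        if hh[3]<0: (cx,cy),ax,_=cv2.fitEllipse(P.astype(np.float32));print("outer",round(cx,1),round(cy,1),np.round(ax,1))
        else: print("hole",[np.round(t,1) for t in cv2.minAreaRect(P.astype(np.float32))])
    d=np.array([dep(w,u,v)[2] for u in range(u0-3,u0+4) for v in range(v0-15,v0+16)]);print("z",np.median(d).round(4))
E
python3 - <<'E'
from m import *
w=dict(np.load("w2.npz"));w["fish"]=True
pin(w,171,202,16,200)
o=env.get_obs();M=R.from_rotvec(o["tcp_rot"]).as_matrix();p=o["eef_pos"]
hs=cv2.cvtColor(w["pixels"],cv2.COLOR_RGB2HSV);m=cv2.inRange(hs,(100,110,40),(130,255,255));vv,uu=np.nonzero(m)
P=np.array([M.T@(dep(w,u,v)-p) for u,v in zip(uu,vv)])*1000;print("hub in tool mm",np.percentile(P,[2,25,50,75,98],axis=0).round(1))
print(w["T"][:3,3].round(3))
b=cam("top");pin(b,352,153,7,190)
save("c2.png",np.hstack([cv2.resize(w["pixels"][170:235,135:205],(350,325),interpolation=2),cv2.resize(b["pixels"][130:175,330:375],(325,325),interpolation=2)]))
E
```

```text
ring [ 120  180   76   71 2099] [158.2 214.1]
outer 504.5 -194.7 [52.8 80. ]
hole [array([ 493.1, -184.2]), array([17. , 16.4]), np.float64(5.3)]
z 0.1562
hub in tool mm [[ -6.7 -13.7 -36. ]
 [  0.6  -8.2 -35.1]
 [  8.2  -1.2 -34.5]
 [ 13.6   5.7 -31.9]
 [ 14.4  11.2  -5.8]]
[ 0.404 -0.121  0.407]Traceback (most recent call last):
  File "<stdin>", line 8, in <module>
  File "m.py", line 6, in pin
    k=np.bincount(l[(mask>0)&(l>0)]).argmax();print("ring",s[k],ce[k].round(1))
ValueError: attempt to get argmax of an empty sequence
```

Wrist view: socket hole centre (0.4931,-0.1842), about 16 mm square, at 5° from world x. The top view gave (0.4908,-0.1856). The 2.7 mm gap is within calibration error but larger than the fit clearance. I'll turn the tool half round so a second wrist view cancels the mount bias, which also centres joint 6.

```bash
python3 -m handwheel '[{"dx":0,"dy":0,"dz":0,"yaw":86,"grip":0.1},{"dx":0,"dy":0,"dz":0,"yaw":86,"grip":0.1},{"dx":0,"dy":0,"dz":0,"yaw":86,"grip":0.1},{"dx":0,"dy":0,"dz":0,"yaw":86,"grip":0.1},{"dx":0,"dy":0,"dz":0,"yaw":86,"grip":0.1},{"dx":0,"dy":0,"dz":0,"yaw":86,"grip":0.1},{"dx":0,"dy":0,"dz":0,"yaw":86,"grip":0.1},{"dx":0,"dy":0,"dz":0,"yaw":86,"grip":0.1},{"dx":0,"dy":0,"dz":0,"yaw":86,"grip":0.1},{"dx":0,"dy":0,"dz":0,"yaw":86,"grip":0.1},{"dx":0,"dy":0,"dz":0,"yaw":86,"grip":0.1},{"dx":0,"dy":0,"dz":0,"yaw":86,"grip":0.1}]'
python3 -m handwheel '[{"dx":0,"dy":0,"dz":0,"yaw":86,"grip":0.1},{"dx":0,"dy":0,"dz":0,"yaw":86,"grip":0.1},{"dx":0,"dy":0,"dz":0,"yaw":86,"grip":0.1},{"dx":0,"dy":0,"dz":0,"yaw":86,"grip":0.1},{"dx":0,"dy":0,"dz":0,"yaw":86,"grip":0.1},{"dx":0,"dy":0,"dz":0,"yaw":86,"grip":0.1},{"dx":0,"dy":0,"dz":0,"yaw":86,"grip":0.1},{"dx":0,"dy":0,"dz":0,"yaw":86,"grip":0.1},{"dx":0,"dy":0,"dz":0,"yaw":86,"grip":0.1},{"dx":0,"dy":0,"dz":0,"yaw":86,"grip":0.1},{"dx":0,"dy":0,"dz":0,"yaw":86,"grip":0.1},{"dx":0,"dy":0,"dz":0,"yaw":86,"grip":0.1}]'
python3 -m handwheel '[{"dx":0,"dy":0,"dz":0,"yaw":7,"grip":0.1},{"dx":0,"dy":0,"dz":0,"yaw":13.2,"grip":0.1},{"dx":0,"dy":0,"dz":0,"yaw":13.2,"grip":0.1},{"dx":0,"dy":0,"dz":0,"yaw":13.2,"grip":0.1}]'
python3 - <<'E'
from m import *
go([.492,-.185,.235],5.3)
w=cam("wrist");b=cam("top");np.savez("w3.npz",**{k:w[k] for k in("pixels","depth","T","f","cx","cy","fish")})
save("w3.png",w["pixels"],1.5)
o=env.get_obs();M=R.from_rotvec(o["tcp_rot"]).as_matrix();p=o["eef_pos"]
hs=cv2.cvtColor(w["pixels"],cv2.COLOR_RGB2HSV);m=cv2.inRange(hs,(100,110,40),(130,255,255));vv,uu=np.nonzero(m)
P=np.array([M.T@(dep(w,u,v)-p) for u,v in zip(uu,vv)])*1000;print("hub in tool mm",np.percentile(P,[2,50,98],axis=0).round(1))
E
```

```text
time_s: 5.5
eef_pos: [0.4745, -0.1059, 0.2464]
tcp_rot: [-1.923, -2.483, 0.0]
force: [-0.4, -0.2, -1.8]
grip_width: 0.0258
time_s: 6.5
eef_pos: [0.4745, -0.1059, 0.2464]
tcp_rot: [-3.1, -0.506, 0.001]
force: [-0.5, 1.1, -2.7]
grip_width: 0.0256
time_s: 6.83
eef_pos: [0.4746, -0.1063, 0.2465]
tcp_rot: [-3.137, -0.16, 0.001]
force: [-0.3, -0.2, -2.7]
grip_width: 0.0256
tcp [ 0.4746 -0.1063  0.2465] tool-x ang 5.9 tilt 0.04  d=[0.93 8.   1.14]  yaw=0.6 (mod 180) F [-0.3 -0.2 -2.7] t 6.8 w 0.0256 q6 1.11
hub in tool mm [[ -6.6 -13.  -36.5]
 [  8.4  -0.6 -35.1]
 [ 14.5  11.7  -6.1]]
```

View pics/w3.png

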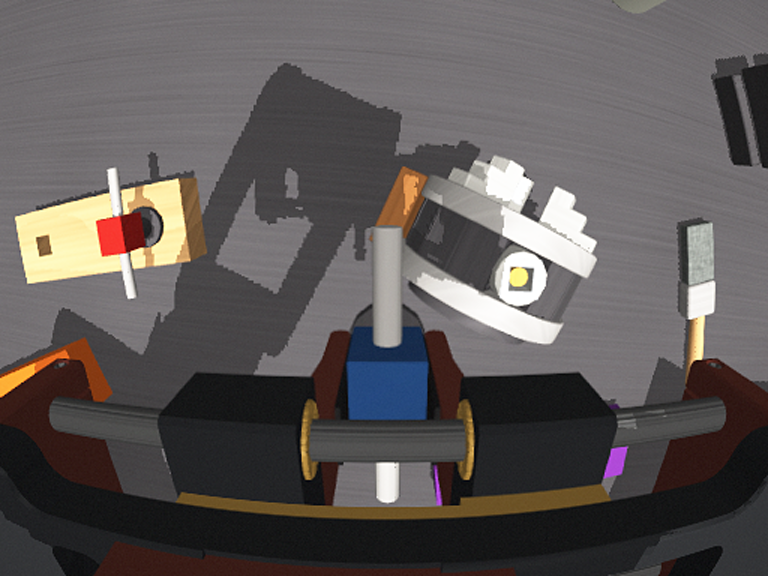

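The chuck's pinion now shows at (520,278), upper right of the held key; the red key at (120,237) is still standing.

Run:
```python
from m import *
for f,u,v in(("w2",171,202),("w3",347,185)):
    w=dict(np.load(f+".npz"));w["fish"]=True
    for t in(150,190,215): print(f,t);pin(w,u,v,16,t)
    save("c"+f+".png",w["pixels"][v-30:v+30,u-30:u+30],5)
a,b=[cv2.imread(f"pics/c{f}.png") for f in("w2","w3")];cv2.imwrite("pics/c4.png",np.hstack([a,b]))
```

```text
w2 150
ring [ 120  134  148  117 6055] [193.4 197.1]
outer 482.0 -164.2 [ 99.  128.1]
hole [array([ 493.1, -184.3]), array([16.5, 16.3]), np.float64(5.3)]
z 0.1562
w2 190
ring [ 120  180   76   71 2142] [158.3 214.2]
outer 504.3 -194.7 [53.1 80.2]
hole [array([ 493.1, -184.3]), array([16.8, 16.4]), np.float64(4.9)]
z 0.1562
w2 215
ring [ 121  181   74   70 2031] [158. 214.]
outer 504.4 -194.9 [52.7 78.5]
hole [array([ 493.2, -184.5]), array([16.8, 17.4]), np.float64(3.5)]
z 0.1562
w3 150
ring [ 275  167  101   63 2482] [331.3 199.3]
outer 482.9 -171.7 [50.9 91.1]
hole [array([ 493.1, -185. ]), array([15.8, 16.3]), np.float64(5.3)]
z 0.1529
w3 190
ring [330 168  35  36 720] [346.7 185.5]
outer 493.0 -185.0 [31.7 32.7]
hole [array([ 493.2, -184.9]), array([15.8, 16.8]), np.float64(5.8)]
z 0.1529
w3 215
ring [331 168  34  36 653] [347.6 185.4]
outer 493.0 -185.6 [29.9 32.9]
hole [array([ 492.7, -185.1]), array([16.8, 17. ]), np.float64(5.8)]
z 0.1529
```

View pics/c4.png

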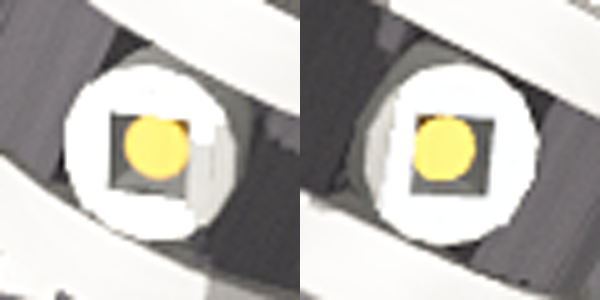

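Both views agree on the socket: (0.4931,-0.1847), 5.4°. Crops show the socket as a dark square around the brass ejector, at (150,150) in the left crop and (450,153) in the right. I'll move above it with the tip about 5 mm clear.

```bash
python3 -m handwheel '[{"dx":0.5,"dy":3,"dz":0,"yaw":0.5,"grip":0.1},{"dx":1.05,"dy":6,"dz":0,"yaw":0.5,"grip":0.1},{"dx":1.05,"dy":8,"dz":0,"yaw":0.5,"grip":0.1},{"dx":1.05,"dy":8,"dz":1.5,"yaw":0.5,"grip":0.1},{"dx":1.05,"dy":8,"dz":3,"yaw":0.5,"grip":0.1},{"dx":1.05,"dy":8,"dz":3.5,"yaw":0.5,"grip":0.1},{"dx":1.05,"dy":8,"dz":3.5,"yaw":0.5,"grip":0.1},{"dx":1.05,"dy":8,"dz":3.5,"yaw":0.5,"grip":0.1},{"dx":1.05,"dy":8,"dz":3.5,"yaw":0.5,"grip":0.1},{"dx":1.05,"dy":8,"dz":3.5,"yaw":0.5,"grip":0.1}]'
python3 - <<'E'
from m import *
go([.4933,-.1847,.2065],5.4)
E
```

```text
time_s: 7.77
eef_pos: [0.4939, -0.1862, 0.2126]
tcp_rot: [3.138, 0.14, 0.002]
force: [0.6, -0.5, -2.0]
grip_width: 0.0256
tcp [ 0.4939 -0.1862  0.2126] tool-x ang 5.1 tilt 0.10  d=[-0.05 -0.15  0.61]  yaw=-0.3 (mod 180) F [ 0.6 -0.5 -2. ] t 7.8 w 0.0256 q6 0.99
```

```bash
cat >> h.py <<'E'
def avg(n=8):
    L=[]
    for _ in range(n): env.read_camera("top"); o=env.get_obs(); L.append(np.r_[o["eef_pos"],o["force"]])
    L=np.array(L);print("avg",L.mean(0).round(4),"sd",L.std(0).round(4))
E
python3 - <<'E'
from m import *
avg()
go([.4933,-.1847,.2065],5.4)
E
```

```text
avg [ 4.9350e-01 -1.8620e-01  2.1220e-01 -8.0000e-04 -2.3790e-01 -2.3028e+00] sd [2.000e-04 0.000e+00 3.000e-04 3.259e-01 4.747e-01 4.797e-01]
tcp [ 0.4933 -0.1861  0.2118] tool-x ang 5.1 tilt 0.01  d=[ 0.01 -0.14  0.53]  yaw=-0.3 (mod 180) F [ 0.6 -0.1 -2. ] t 8.2 w 0.0259 q6 0.99
```

```bash
python3 -m handwheel '[{"dx":0,"dy":-0.15,"dz":0,"yaw":0,"grip":0.1},{"dx":0,"dy":-0.15,"dz":0.2,"yaw":-0.3,"grip":0.1},{"dx":0,"dy":-0.15,"dz":0.4,"yaw":-0.3,"grip":0.1},{"dx":0,"dy":-0.15,"dz":0.6,"yaw":-0.3,"grip":0.1},{"dx":0,"dy":-0.15,"dz":0.7,"yaw":-0.3,"grip":0.1},{"dx":0,"dy":-0.15,"dz":0.7,"yaw":-0.3,"grip":0.1}]'
python3 - <<'E'
from m import *
avg()
go([.4933,-.1847,.2065],5.4)
E
```

```text
time_s: 8.67
eef_pos: [0.4932, -0.1846, 0.2044]
tcp_rot: [-3.138, -0.147, 0.0]
force: [0.4, 0.1, -2.3]
grip_width: 0.0259
avg [ 0.4932 -0.1847  0.2047  0.4188 -0.2518 -2.1968] sd [0.000e+00 0.000e+00 1.000e-04 2.454e-01 4.567e-01 4.003e-01]
tcp [ 0.4932 -0.1847  0.2047] tool-x ang 5.4 tilt 0.01  d=[ 0.01  0.   -0.18]  yaw=-0.0 (mod 180) F [ 0.1 -0.1 -2. ] t 9.1 w 0.0255 q6 0.99
```

```bash
python3 -m handwheel '[{"dx":0,"dy":0,"dz":0.1,"yaw":0,"grip":0.1},{"dx":0,"dy":0,"dz":0.2,"yaw":0,"grip":0.1},{"dx":0,"dy":0,"dz":0.3,"yaw":0,"grip":0.1},{"dx":0,"dy":0,"dz":0.4,"yaw":0,"grip":0.1},{"dx":0,"dy":0,"dz":0.4,"yaw":0,"grip":0.1}]'
python3 - <<'E'
from m import *
avg(6)
E
```

```text
time_s: 9.48
eef_pos: [0.4932, -0.1847, 0.2005]
tcp_rot: [3.138, 0.147, 0.0]
force: [1.6, 0.2, -3.0]
grip_width: 0.0255
avg [ 0.4932 -0.1847  0.2006  1.1745 -0.0681 -2.8336] sd [0.     0.     0.     0.3036 0.3292 0.5486]
```

No contact stop at the mouth, so the tip has meshed at about 5.5 mm deep. A small +x side force suggests easing 0.4 mm along +x. I'll press on against the spring.

```bash
python3 -m handwheel '[{"dx":0.04,"dy":0,"dz":0.1,"yaw":0,"grip":0.1},{"dx":0.04,"dy":0,"dz":0.2,"yaw":0,"grip":0.1},{"dx":0.04,"dy":0,"dz":0.35,"yaw":0,"grip":0.1},{"dx":0.04,"dy":0,"dz":0.5,"yaw":0,"grip":0.1},{"dx":0.04,"dy":0,"dz":0.65,"yaw":0,"grip":0.1},{"dx":0.04,"dy":0,"dz":0.8,"yaw":0,"grip":0.1},{"dx":0.04,"dy":0,"dz":0.8,"yaw":0,"grip":0.1}]' 60
python3 - <<'E'
from m import *
avg(6)
E
```

```text
time_s: 10.37
eef_pos: [0.4935, -0.1847, 0.1928]
tcp_rot: [3.138, 0.147, -0.0]
force: [-1.8, -0.5, 6.0]
grip_width: 0.0256
avg [ 0.4935 -0.1847  0.1929 -1.5212  0.902   5.9254] sd [0.     0.     0.     0.2682 0.8168 0.5909]
```

```bash
python3 -m handwheel '[{"dx":-0.02,"dy":0,"dz":0.2,"yaw":0,"grip":0.1},{"dx":-0.02,"dy":0,"dz":0.4,"yaw":0,"grip":0.1},{"dx":-0.02,"dy":0,"dz":0.6,"yaw":0,"grip":0.1},{"dx":-0.02,"dy":0,"dz":0.75,"yaw":0,"grip":0.1},{"dx":-0.02,"dy":0,"dz":0.85,"yaw":0,"grip":0.1},{"dx":-0.02,"dy":0,"dz":0.85,"yaw":0,"grip":0.1}]' 60
python3 - <<'E'
from m import *
avg(6)
E
```

```text
time_s: 11.17
eef_pos: [0.4935, -0.1847, 0.1848]
tcp_rot: [3.138, 0.147, 0.001]
force: [-2.5, 2.2, 9.5]
grip_width: 0.0255
avg [ 0.4935 -0.1847  0.185  -2.411   1.4738  9.7368] sd [0.     0.     0.     0.357  0.5607 0.5036]
```

```bash
python3 -m handwheel '[{"dx":-0.02,"dy":0,"dz":0.1,"yaw":0,"grip":0.1},{"dx":-0.02,"dy":0,"dz":0.2,"yaw":0,"grip":0.1},{"dx":-0.02,"dy":0,"dz":0.2,"yaw":0,"grip":0.1},{"dx":-0.02,"dy":0,"dz":0.2,"yaw":0,"grip":0.1}]' 60
python3 - <<'E'
from m import *
avg(6)
E
```

```text
time_s: 11.8
eef_pos: [0.4935, -0.1847, 0.1838]
tcp_rot: [3.138, 0.147, 0.002]
force: [-5.0, 1.7, 16.6]
grip_width: 0.0259
avg [ 0.4935 -0.1847  0.1838 -3.8827  2.6558 15.9929] sd [0.     0.     0.     0.5692 0.113  0.281 ]
```

Travel stopped at TCP z 0.1838 (home predicted 0.184) with force rising beyond the spring's 13 N, so the shoulder is on the mouth. I'll add some preload and ease the side force.

```bash
python3 -m handwheel '[{"dx":-0.02,"dy":-0.02,"dz":0.1,"yaw":0,"grip":0.1},{"dx":-0.02,"dy":-0.02,"dz":0.2,"yaw":0,"grip":0.1},{"dx":-0.02,"dy":-0.02,"dz":0.2,"yaw":0,"grip":0.1},{"dx":-0.02,"dy":-0.02,"dz":0.2,"yaw":0,"grip":0.1}]' 60
python3 - <<'E'
from m import *
avg(6);go([.4935,-.1847,.184],5.4)
w=cam("wrist");a=cam("scene");save("fin.png",np.hstack([w["pixels"][60:384,60:460],cv2.resize(a["pixels"][130:292,110:370],None,fx=1.5,fy=2)[:324]]))
hs=cv2.cvtColor(w["pixels"],cv2.COLOR_RGB2HSV);m=cv2.inRange(hs,(100,110,40),(130,255,255));vv,uu=np.nonzero(m)
P=np.array([dep(w,u,v) for u,v in zip(uu,vv)])*1000;z=P[:,2];t=P[z>z.max()-4];print("hub top z mm",np.percentile(z,[50,90]),"expect 219; n",len(t))
E
```

```text
time_s: 12.43
eef_pos: [0.4935, -0.1847, 0.1837]
tcp_rot: [3.137, 0.147, 0.004]
force: [-7.9, 5.8, 31.6]
grip_width: 0.026
avg [ 0.4935 -0.1847  0.1837 -7.9458  4.2875 31.2139] sd [0.     0.     0.     0.4458 0.4942 0.3454]
tcp [ 0.4935 -0.1847  0.1837] tool-x ang 5.4 tilt 0.15  d=[-0.    0.   -0.03]  yaw=-0.0 (mod 180) F [-7.6  4.7 30.8] t 12.7 w 0.0257 q6 0.99
hub top z mm [218.88384031 219.83002999] expect 219; n 12
```

View pics/fin.png

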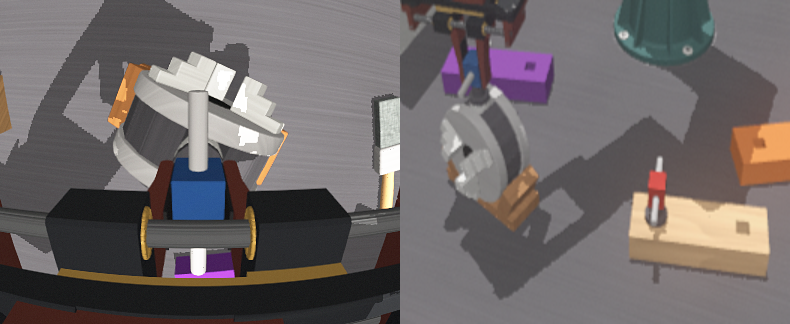

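The final picture shows the key's flange seated on the pinion with the blue hub upright in the fingers at (198,190), and the red key standing in the rack at (657,195). Hub top is 218.9 mm against 219 expected, and the push is a steady 31 N. Handing in.

```bash
python3 -c "
from station import env
print(env.sign_off())"
```

```text
the job is handed in; nothing more can be done
None
```

I lifted the blue-hubbed key out of the rack, meshed its tip in the chuck's socket and pressed it home. I handed in while still gripping and pushing; no verdict is reported. The clock read about 12.7 s just before, well inside the 64 s limit.

I measured the socket from two opposite wrist views at 5.4° and set the key to that angle before lowering it. It slid in on the first try, so no turning by feel was needed.

**Checks that agreed:**
- **Seating:** travel stopped at a TCP height of 0.1837 m (0.184 predicted). The hub top measured 218.9 mm (219 expected).
- **Push:** a steady 31 N on the wrist, well over the spring's 13 N.
- **Grip and tilt:** the fingers held 26 mm, and the tool was 0.15° from vertical.
- **Red key:** still standing in the rack in the last picture.

**Checks that disagreed or were not made:**
- **Socket position:** the top camera put the socket about 2.5 mm away from the wrist views. I used the wrist views, and the fit bore them out.
- **Side load:** about 9 N of sideways force remained at the end. The easing moves did not remove it, and it rose as I pressed harder.
- **Ejector:** I inferred its travel from the height and the force, as it can't be read directly.

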